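Stack the matching parts tray, cut corners over cut corners

TASK

Stack the loose parts tray that matches the middle tray (two cut corners, both at one end) on top of the middle tray, turned so that its cut corners lie over the cut corners below and its skirt drops fully home over the raised top. Set it down rather than dropping it and let go of it; leave the middle tray where it stands, and do not disturb the other tray, which has all four corners cut and does not fit.

Things in the scene. Friction and masses are not known exactly. Their poses are not given: they have to be found in the camera images.
- tray: Tray to stack: grey plastic, 108 (x) x 60 (y) x 38 mm, 0.15 kg. Two corners, at its +x end, cut at 45 degrees (24 mm legs); -x end square. Upright walls up to a flat shoulder at 26 mm (grip across the 60 mm); a raised land with black pockets above. Hollow below: skirt 14 mm deep, walls 3 mm. Left or right of the middle tray, long side roughly across the bench. Origin: centre of underside, z up.
- base_tray: Middle tray to stack on: same shape and size, 0.6 kg, loose on the bench, +x (cut) end away from the robot within 20 degrees. Its land: 12 mm high above the 26 mm shoulder, sloping sides, 92 x 44 mm at the foot, 79 x 31 at the top, same corners cut; a skirt fits over it with 5 mm play all round and is guided home: upper origin then 26 mm above this origin (centre of underside, z up).
- other_tray: The tray that does not belong: same material, length, width and height, but all four corners cut, so it cannot go home on the middle tray. It stands left or right of the middle tray, on the side where the matching tray is not. Origin: centre of the underside, x along its length, z up.
- tray_cut_end (a point): On the tray to stack: middle of the shoulder's edge at its cut-corner end, 54 mm from the tray's origin along its +x and 26 mm up. Axes as the tray's. Tells which end is which; turned end for end the corners keep the tray from going home.
Things that resemble listed ones, but are neither listed nor needed, are in the scene too. Leave any turquoise look-alike of the base_tray alone.

How it is judged:
At the end, for the whole second after the job is handed in: The matching tray lies at rest on the middle tray with its skirt fully home (its underside within 3 mm of the shoulder below, level within 5 degrees), centred within 10 mm, lined up within 10 degrees, its cut-corner end over the cut-corner end below; the middle tray stands flat on the bench (z of tray in the frame of base_tray between 0.022 and 0.029 m and horizontal distance between tray and base_tray below 0.01 m and angle between the x axis of tray and the x axis of base_tray, either way round below 0.1745 rad and x of tray_cut_end in the frame of base_tray above 0.03 m and angle between each of tray, base_tray's own z axis and vertical below 0.0873 rad and height (world z) of base_tray below 0.006 m and linear speed of tray below 0.02 m/s); the robot touches nothing.
It fails at once if The middle tray is pushed more than 40 mm from where it stood (distance of base_tray from where it was at the start of the episode above 0.04 m).
It fails at once if The other tray, with four cut corners, is moved more than 30 mm (distance of other_tray from where it was at the start of the episode above 0.03 m).
It fails at once if The tray is dropped: out of the fingers, it falls faster than 0.5 m/s (a fall of about 13 mm) (contact force between the fingers and tray below 0.2 N and linear speed of tray above 0.5 m/s).
It also fails if it takes over 40 s, if anything falls off the work surface, if the arm or the gripper's body presses on something with over 40 N, if the wrist force passes 120 N, or if a joint passes its speed limit or range.

ROBOT

A 6-joint arm with a two-finger parallel gripper is mounted at the origin on a cart in front of the work surface, level with it; the furniture and walls round the work are solid. World frame = base frame: x ahead of the robot, y to its left, z up, the work surface at z = 0. Lengths are in m, angles in rad, forces in N, time in s.
With the tool pointing down it reaches from about 0.375 to 0.9 m from the base axis. Payload 3.1 kg.
Tool frame: the origin (TCP) lies at the very end of the fingers, on their centre line; the grasp point (between the pads) lies 19 mm behind it; z points along the fingers, y is the line along which they close (so a half turn about z gives the same grasp; the last joint's range is limited). The gripper opens to 87 mm and grips with 3 to 60 N. Pads are 19 mm wide; open, the fingers measure 117 mm over their backs; the gripper's body (75 mm by 190 mm) begins 51 mm behind the grasp point.
Start: joints at [-1.304, 0.527, 1.433, -0, 1.181, -0.178], TCP at [0.27, -0.564, 0.223] pointing down, gripper open.
Joint ranges: [-3.08, 3.08], [-0.75, 2.2], [0.22, 2.44], [-1.43, 4.57], [0, 2.65], [-2.85, 2.85]. Speed limits (rad/s): [2.79, 2.79, 3.14, 3.14, 3.14, 3.14].

INTERFACE

Orientations are given as a unit quaternion [x, y, z, w].
In Python, from rig import status, viewer, robot gives the robot as it stands.
- The arm moves only by the tool arm_command, never from a script. Its arguments are lists of equal length, an entry for each row: "delta_rot": the turn, a rotation vector about the tool's x, y, z in degrees, a list of three; "delta_pos": the shift along the tool's x, y, z in m, a list of three; "gripper": the closure, from -1 (fully open) to 1 (shut). In form: {"delta_rot": [[rx, ry, rz], ...], "delta_pos": [[dx, dy, dz], ...], "gripper": [gripper, ...]}. A call has 1 to 12 rows; each row is the pose to reach, as a shift and turn from the pose commanded when the call began, along the tool's axes at that moment; what a row does not reach only later rows make up. A row lasts 1/12 s, in which the tool goes at most 41.7 mm and 7.16 degrees, less where a joint would pass 70% of its speed; a pose out of reach is approached as far as the arm can. A call with a gripper value outside its range is refused whole. The fingers move at their own pace and stop on an object; "grip_force" is the grip in N (left out, the last holds). Time passes only in rows, so rows that repeat a pose let the fingers close. It gives the time, the measured TCP pose, the force, the opening and the grip force at its end, in the units of the state.
- status.get_obs(): the state, without advancing time (a new reading comes with each control period).
- viewer.camera(name): name is "scene" or "top"; returns a dict with "pixels" (420x560x3 uint8, blue, green, red), "fx", "fy", "cx", "cy" (pixels), "k1" (the pictures are not rectified: a ray, as slopes to the right and down, at radius r is drawn at 1 + k1 r^2 times it, then the intrinsics apply), "pose" (4x4, takes a point from camera to world coordinates). Camera axes: x right, y down, z forward; pixel columns grow to the right and rows downward; lengths in m; the calibration is good to about 2 mm. A picture is of the moment at which its call begins. There is no depth.
- robot.hand_in(): hands the job in; it is judged then, once.
The state is a dict: "time": time; "q": joint angles; "joint_velocities": joint speeds; "joint_torque": joint torques, N m; "position": TCP position; "tool_rot": TCP orientation; "ft_force": force on the tool from outside, world axes, zero at the start; "moment": the same for the moment, N m; "grip_width": finger opening in m; "grip_force": force on a finger pad.
Only numpy, scipy, OpenCV 4.12 (cv2) and the standard library are available. Lean on these libraries where they do the work, as an engineer would, in place of code of your own. Each camera call takes 0.05 s, during which the arm holds its last target. There are 200 camera calls.

## Working session

There is one attempt and no reset: what is moved stays moved. The work goes in short steps, Python scripts to look and compute and a tool call to move; the robot and the scene stay as the last step left them, time stands still between calls to the robot, and variables do not carry over. Pictures are saved under pics/ and viewed, at most 10 in all, crops included, and the job is handed in when it is done.

Besides the shell and the picture viewer there is one more tool, called after "Request:" in YAML: its name, and indented under it one key for each argument. arm_command: Moves the arm, as the interface text tells. Its arguments: {"type":"object","properties":{"delta_rot":{"type":"array","items":{"type":"array","items":{"type":"number"}}},"delta_pos":{"type":"array","items":{"type":"array","items":{"type":"number"}}},"gripper":{"type":"array","items":{"type":"number"}},"grip_force":{"type":"number"}},"required":["delta_rot","delta_pos","gripper"]}

```bash
mkdir -p pics; python3 - <<'E'
from rig import status, viewer
import cv2
o=status.get_obs();print({k:o[k] for k in("time","position","tool_rot","ft_force","grip_width")})
for n in("top","scene"):
    c=viewer.camera(n);cv2.imwrite(f"pics/{n}0.png",c["pixels"]);print(n,c["fx"],c["cx"],c["cy"],c["k1"],c["pose"])
E
```

```text
{'time': 0.0, 'position': array([ 0.26930853, -0.5631958 ,  0.22159355]), 'tool_rot': array([ 9.75266883e-01,  2.21028018e-01, -3.97182060e-05, -1.05874170e-03]), 'ft_force': array([-0.47288961, -0.27497337, -0.10041234]), 'grip_width': 0.08738805879562221}
top 473.02450933916765 273.27152233361835 208.32093157355774 -0.09698530239215532 [[ 0.02291628 -0.99385837  0.10826071  0.36672138]
 [-0.99969676 -0.02375684 -0.00648065 -0.04210543]
 [ 0.00901278 -0.10807937 -0.99410141  1.4157342 ]
 [ 0.          0.          0.          1.        ]]
scene 429.381681840237 275.28492759945226 207.9870618076442 -0.11151309961197645 [[-0.71785633 -0.344787    0.6048175  -0.14346558]
 [-0.695793    0.38469462 -0.60653289  0.63519201]
 [-0.02354538 -0.85623126 -0.51605585  0.63612367]
 [ 0.          0.          0.          1.        ]]
```

View pics/top0.png

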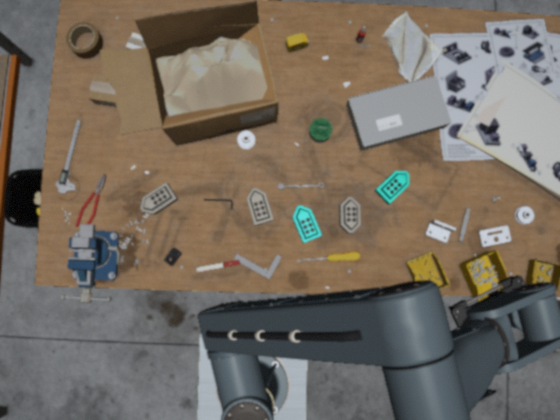

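View pics/scene0.png

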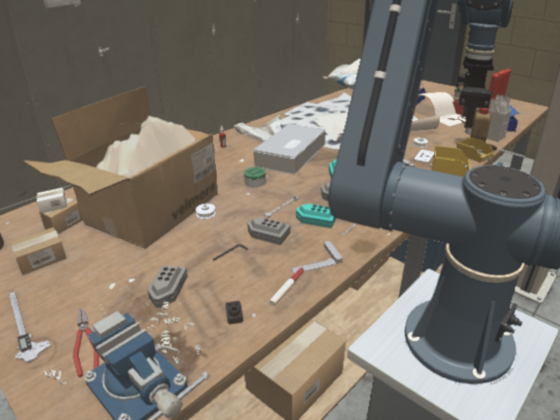

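Candidates (top view) are grey left (158,198), grey middle (260,206), grey right (350,214), and two turquoise ones at (306,223) and (394,186), which are look-alikes to leave alone. The right one seems to have four cut corners, so the left one looks like the match. I'll check this in one close crop.

```bash
cat > h.py <<'E'
import numpy as np, cv2
def rays(c,uv):
    K=np.array([[c["fx"],0,c["cx"]],[0,c["fy"],c["cy"]],[0,0,1]])
    d=np.atleast_2d(uv).astype(float); d=(d-[c["cx"],c["cy"]])/[c["fx"],c["fy"]]
    u=d.copy()
    for _ in range(20): u=d/(1+c["k1"]*(u**2).sum(1,keepdims=True))
    D=np.c_[u,np.ones(len(u))]@c["pose"][:3,:3].T
    return c["pose"][:3,3],D
def plane(c,uv,z):
    o,D=rays(c,uv); return o+D*((z-o[2])/D[:,2])[:,None]
def project(c,P):
    q=(np.atleast_2d(P)-c["pose"][:3,3])@c["pose"][:3,:3]; s=q[:,:2]/q[:,2:]
    s=s*(1+c["k1"]*(s**2).sum(1,keepdims=True)); return s*[c["fx"],c["fy"]]+[c["cx"],c["cy"]]
def rectify(c,ctr,half,z=.026,res=.0005):
    # top-down rectified patch at height z; row ~ -x, col ~ -y
    n=int(2*half/res); i=np.arange(n)*res-half
    X,Y=np.meshgrid(ctr[0]-i,ctr[1]-i,indexing="ij")
    uv=project(c,np.c_[X.ravel(),Y.ravel(),np.full(n*n,z)]).reshape(n,n,2).astype(np.float32)
    return cv2.remap(c["pixels"],uv[...,0],uv[...,1],cv2.INTER_CUBIC)
E
python3 - <<'E'
from rig import viewer
from h import *
import cv2
c=viewer.camera("top")
out=[]
for uv in((158,198),(260,206),(350,214)):
    p=plane(c,[uv],.026)[0];print(uv,p.round(3))
    out.append(rectify(c,p,.09,res=.0007))
    u,v=uv
    hsv=cv2.cvtColor(c["pixels"][v-25:v+25,u-25:u+25],cv2.COLOR_BGR2HSV);print(hsv[25,:, :2][::4].tolist())
a=np.hstack(out)
out=[cv2.resize(c["pixels"][v-24:v+24,u-24:u+24],(257,257),interpolation=cv2.INTER_NEAREST) for u,v in((158,198),(260,206),(350,214))]
cv2.imwrite("pics/crop.png",np.vstack([a,np.hstack(out)[:,:a.shape[1]]]))
E
```

```text
(158, 198) [0.541 0.292 0.026]
[[15, 97], [14, 94], [15, 71], [27, 18], [24, 18], [18, 15], [27, 17], [20, 14], [21, 16], [26, 19], [24, 17], [14, 64], [15, 89]]
(260, 206) [ 0.524 -0.012  0.026]
[[15, 89], [16, 94], [15, 91], [15, 80], [23, 16], [19, 20], [19, 18], [19, 17], [23, 16], [15, 87], [15, 93], [14, 91], [15, 93]]
(350, 214) [ 0.507 -0.279  0.026]
[[14, 88], [15, 93], [15, 82], [15, 86], [20, 17], [20, 19], [17, 19], [18, 14], [19, 17], [15, 67], [15, 91], [15, 84], [14, 75]]
```

View pics/crop.png

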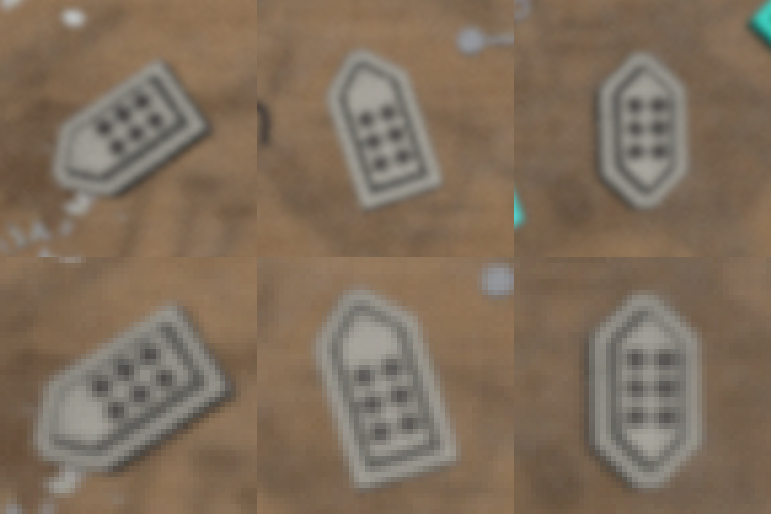

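The left tray (158,198) has two cut corners, its cut end pointing to the lower left. The middle tray (260,206) has its cut end away from the robot, and the right one (350,214) has four cut corners. So I take the left tray and measure both.

```bash
cat >> h.py <<'E'
def tray(c,ctr,z=.026,half=.085,vmin=None,smax=45):
    res=.0005; im=rectify(c,ctr,half,z,res); h=cv2.cvtColor(im,cv2.COLOR_BGR2HSV)
    m=(h[...,1]<smax)
    if vmin: m&=(h[...,2]>vmin)
    m=m.astype(np.uint8)*255; m=cv2.morphologyEx(m,cv2.MORPH_OPEN,np.ones((9,9)))
    cs,_=cv2.findContours(m,cv2.RETR_EXTERNAL,cv2.CHAIN_APPROX_NONE); k=cv2.convexHull(max(cs,key=cv2.contourArea))
    (px,py),(w,hh),a=cv2.minAreaRect(k); b=cv2.boxPoints(((px,py),(w,hh),a))
    W=lambda p: np.array([ctr[0]+half-p[1]*res,ctr[1]+half-p[0]*res])
    B=np.array([W(p) for p in b]); C=B.mean(0)
    e=[B[1]-B[0],B[2]-B[1]]; n=[np.linalg.norm(v) for v in e]; ax=e[int(n[1]>n[0])]; ax=ax/np.linalg.norm(ax)
    M=cv2.moments(k); g=W((M["m10"]/M["m00"],M["m01"]/M["m00"]))
    if (g-C)@ax>0: ax=-ax   # centroid lies towards the square end
    return C,np.degrees(np.arctan2(ax[1],ax[0])),sorted(np.array(n)*1000),(g-C)@ax*1000, M["m00"]*res*res*1e6
E
python3 - <<'E'
from rig import viewer
from h import *
c=viewer.camera("top")
for n,p in(("tray",(.541,.292)),("base",(.524,-.012)),("other",(.507,-.279))):
  for v in(None,95,115,130):
    C,a,s,g,A=tray(c,p,vmin=v);print(n,v,C.round(4),round(a,1),np.round(s,1),round(g,1),round(A))
E
```

```text
tray None [0.5331 0.2992] 123.8 [ 63.1 115.5] -4.0 6530
tray 95 [0.5338 0.3001] 124.7 [ 61.6 115.5] -4.0 6378
tray 115 [0.5344 0.3008] 124.5 [ 59.7 115. ] -3.7 6162
tray 130 [0.5431 0.3028] -52.8 [ 42.4 106.9] -6.1 3032
base None [ 0.5266 -0.0075] 17.7 [ 60.4 108.6] -4.6 5858
base 95 [ 0.5266 -0.0075] 17.7 [ 60.4 108.6] -4.6 5858
base 115 [ 0.5266 -0.0075] 17.7 [ 60.4 108.6] -4.6 5858
base 130 [ 0.5274 -0.0072] 17.9 [ 60.4 107. ] -4.6 5757
other None [ 0.5052 -0.2787] 1.4 [ 63.6 108.7] -0.2 5631
other 95 [ 0.5052 -0.2783] -176.9 [ 63.1 108.8] -0.0 5595
other 115 [ 0.5052 -0.2796] -176.9 [ 60.6 108.8] -0.5 5360
other 130 [ 0.5079 -0.2853] -163.2 [ 58.9 104.6] -0.4 4698
```

```bash
sed -i 's/np.ones((9,9))/np.ones((k0,k0))/; s/smax=45)/smax=45,k0=9)/' h.py
python3 - <<'E'
from rig import viewer
from h import *
c=viewer.camera("top")
for v in(95,110,115,120):
  for k in (21,31,41):
    C,a,s,g,A=tray(c,(.536,.296),vmin=v,k0=k);print(v,k,C.round(4),round(a,1),np.round(s,1),round(g,1),round(A))
E
```

```text
95 21 [0.5357 0.2977] 125.3 [ 61.5 108.8] -2.6 6103
95 31 [0.5225 0.319 ] -0.0 [50. 57.] -2.0 2326
95 41 [0.5215 0.3198] 0.0 [47.5 53. ] -1.3 2185
110 21 [0.5382 0.3073] -56.3 [45.5 95.7] -3.4 2828
110 31 [0.5298 0.3243] -0.0 [38.5 39.5] -1.4 1356
110 41 [0.5282 0.3235] -90.0 [34.5 37. ] -0.3 1207
115 21 [0.5295 0.3238] -0.0 [40.5 45. ] -1.8 1492
115 31 [0.53   0.3242] -0.0 [37.5 38. ] -1.4 1277
115 41 [0.5282 0.3238] -90.0 [33.5 36.5] -0.3 1150
120 21 [0.531 0.324] -0.0 [39. 41.] -1.9 1328
120 31 [0.53   0.3242] -0.0 [36.5 37. ] -1.2 1210
120 41 [0.5288 0.324 ] -90.0 [32.5 36. ] -0.4 1094
```

```bash
python3 - <<'E'
s=open('h.py').read()
s=s.replace("m=cv2.morphologyEx(m,cv2.MORPH_OPEN","cf,_=cv2.findContours(m,cv2.RETR_EXTERNAL,2); cv2.drawContours(m,cf,-1,255,-1); m=cv2.morphologyEx(m,cv2.MORPH_OPEN").replace("np.ones((k0,k0))","cv2.getStructuringElement(cv2.MORPH_ELLIPSE,(k0,k0))")
open('h.py','w').write(s)
E
python3 - <<'E'
from rig import viewer,status
from h import *
c=viewer.camera("top")
for v in(95,110,115,120):
  for k in (21,41):
    C,a,s,g,A=tray(c,(.536,.296),vmin=v,k0=k);print(v,k,C.round(4),round(a,1),np.round(s,1),round(g,1),round(A))
from scipy.spatial.transform import Rotation as R
o=status.get_obs();print(R.from_quat(o["tool_rot"]).as_matrix().round(3), o["position"])
E
```

```text
95 21 [0.5345 0.2989] 124.0 [ 61. 113.] -3.0 6301
95 41 [0.5356 0.2973] 124.0 [ 61.  109.1] -3.0 5981
110 21 [0.5349 0.2996] 124.1 [ 59.7 112.4] -3.0 6148
110 41 [0.536  0.2979] 124.0 [ 59.6 108.6] -2.9 5838
115 21 [0.535  0.2999] 124.5 [ 59.5 112.3] -3.0 6098
115 41 [0.536  0.2982] 123.7 [ 59.2 108.2] -2.9 5780
120 21 [0.535  0.3003] 124.9 [ 59.3 111.9] -3.0 6036
120 41 [0.536  0.2986] 123.7 [ 58.7 107.2] -2.9 5674
[[ 0.902  0.431 -0.   ]
 [ 0.431 -0.902  0.001]
 [ 0.    -0.001 -1.   ]] [ 0.26942209 -0.56367715  0.2222246 ]
```

Request:
arm_command:
  delta_rot:
    - [0,0,-7]
    - [0,0,-14]
    - [0,0,-21]
    - [0,0,-28]
    - [0,0,-35]
    - [0,0,-42]
    - [0,0,-49]
    - [0,0,-56]
    - [0,0,-63]
    - [0,0,-70]
    - [0,0,-77]
    - [0,0,-84]
  delta_pos:
    - [0.015,-0.016,0]
    - [0.042,-0.045,0]
    - [0.07,-0.075,0]
    - [0.098,-0.105,0]
    - [0.126,-0.135,0]
    - [0.154,-0.165,0]
    - [0.182,-0.195,0]
    - [0.21,-0.225,0]
    - [0.238,-0.255,0]
    - [0.266,-0.285,0]
    - [0.294,-0.315,0]
    - [0.315,-0.338,0]
  gripper: [-1,-1,-1,-1,-1,-1,-1,-1,-1,-1,-1,-1]

```text
time: 1.3
position: [0.408, -0.1202, 0.2228]
tool_rot: [0.574, 0.819, 0.0, -0.0]
ft_force: [-0.4, -0.4, -0.7]
grip_width: 0.0873
grip_force: 0.0
```

```bash
cat > go.py <<'E'
import sys,numpy as np
from rig import status
from scipy.spatial.transform import Rotation as R
x,y,z,yaw=map(float,sys.argv[1:])
o=status.get_obs();r=R.from_quat(o["tool_rot"])
t=np.radians(yaw);c,s=np.cos(t),np.sin(t)
T=R.from_matrix([[c,s,0],[s,-c,0],[0,0,-1]])
print("t",round(o["time"],2),"pos",o["position"].round(4),"w",round(o["grip_width"],4),"F",o["ft_force"].round(1))
print("dpos",(r.inv().apply(np.array([x,y,z])-o["position"])).round(4),"drot",np.degrees((r.inv()*T).as_rotvec()).round(1))
E
python3 go.py .538 .2947 .12 124
```

```text
t 1.3 pos [ 0.408  -0.1202  0.2228] w 0.0873 F [-0.4 -0.4 -0.7]
dpos [0.3457 0.2636 0.1031] drot [  0.   -0.  -14.1]
```

Request:
arm_command:
  delta_rot:
    - [0,0,-3]
    - [0,0,-6]
    - [0,0,-9]
    - [0,0,-12]
    - [0,0,-14]
    - [0,0,-14]
    - [0,0,-14]
    - [0,0,-14]
    - [0,0,-14]
    - [0,0,-14]
    - [0,0,-14]
    - [0,0,-14]
  delta_pos:
    - [0.029,0.022,0]
    - [0.058,0.044,0]
    - [0.088,0.067,0.01]
    - [0.118,0.09,0.02]
    - [0.148,0.113,0.03]
    - [0.178,0.136,0.04]
    - [0.208,0.159,0.05]
    - [0.238,0.182,0.06]
    - [0.268,0.205,0.07]
    - [0.298,0.227,0.08]
    - [0.328,0.25,0.09]
    - [0.346,0.264,0.1]
  gripper: [-1,-1,-1,-1,-1,-1,-1,-1,-1,-1,-1,-1]

```text
time: 2.3
position: [0.5422, 0.2952, 0.1222]
tool_rot: [0.472, 0.882, 0.001, 0.001]
ft_force: [0.6, -0.5, -0.4]
grip_width: 0.0869
grip_force: 0.0
```

```bash
python3 go.py .538 .2947 .006 124; python3 - <<'E'
from rig import viewer
import cv2
cv2.imwrite("pics/s1.png",viewer.camera("scene")["pixels"])
E
```

```text
t 2.3 pos [0.5422 0.2952 0.1222] w 0.0869 F [ 0.6 -0.5 -0.4]
dpos [ 0.0019 -0.0041  0.1162] drot [ 0.2 -0.  -0.3]
```

View pics/s1.png

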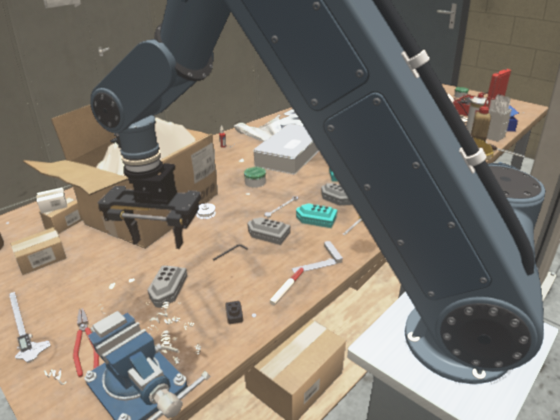

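The gripper is above the tray (168,283), with its fingers at (135,220) and (180,245) and the path down clear. Descending.

Request:
arm_command:
  delta_rot:
    - [0,0,0]
    - [0,0,0]
    - [0,0,0]
    - [0,0,0]
    - [0,0,0]
    - [0,0,0]
    - [0,0,0]
    - [0,0,0]
    - [0,0,0]
    - [0,0,0]
  delta_pos:
    - [0.001,-0.002,0.005]
    - [0.002,-0.004,0.015]
    - [0.002,-0.004,0.03]
    - [0.002,-0.004,0.045]
    - [0.002,-0.004,0.06]
    - [0.002,-0.004,0.075]
    - [0.002,-0.004,0.09]
    - [0.002,-0.004,0.102]
    - [0.002,-0.004,0.111]
    - [0.002,-0.004,0.115]
  gripper: [-1,-1,-1,-1,-1,-1,-1,-1,-1,-1]

```text
time: 3.18
position: [0.5356, 0.2895, 0.0062]
tool_rot: [0.474, 0.881, -0.001, -0.001]
ft_force: [-0.1, -0.5, -0.2]
grip_width: 0.0869
grip_force: 0.0
```

```bash
python3 go.py .538 .2947 .006 124
```

```text
t 3.18 pos [0.5356 0.2895 0.0062] w 0.0869 F [-0.1 -0.5 -0.2]
dpos [0.003  0.0049 0.0002] drot [-0.1 -0.  -0.5]
```

Request:
arm_command:
  delta_rot:
    - [0,0,-0.5]
    - [0,0,-0.5]
    - [0,0,-0.5]
    - [0,0,-0.5]
    - [0,0,-0.5]
    - [0,0,-0.5]
    - [0,0,-0.5]
    - [0,0,-0.5]
    - [0,0,-0.5]
    - [0,0,-0.5]
    - [0,0,-0.5]
    - [0,0,-0.5]
  delta_pos:
    - [0.002,0.002,0]
    - [0.003,0.005,0]
    - [0.003,0.005,0]
    - [0.003,0.005,0]
    - [0.003,0.005,0]
    - [0.003,0.005,0]
    - [0.003,0.005,0]
    - [0.003,0.005,0]
    - [0.003,0.005,0]
    - [0.003,0.005,0]
    - [0.003,0.005,0]
    - [0.003,0.005,0]
  gripper: [-1,-1,-1,-0.5,0,0.5,1,1,1,1,1,1]
  grip_force: 20

```text
time: 4.18
position: [0.5392, 0.296, 0.0077]
tool_rot: [0.469, 0.883, 0.0, 0.0]
ft_force: [-0.8, -0.4, 1.6]
grip_width: 0.0596
grip_force: 20.0
```

```bash
python3 go.py .538 .2947 .12 124
```

```text
t 4.18 pos [0.5392 0.296  0.0077] w 0.0596 F [-0.8 -0.4  1.6]
dpos [-0.0004 -0.0017 -0.1123] drot [0. 0. 0.]
```

Gripped at 59.6 mm, as the 60 mm width requires. Lifting.

Request:
arm_command:
  delta_rot:
    - [0,0,0]
    - [0,0,0]
    - [0,0,0]
    - [0,0,0]
    - [0,0,0]
    - [0,0,0]
    - [0,0,0]
    - [0,0,0]
    - [0,0,0]
    - [0,0,0]
  delta_pos:
    - [0,0,-0.004]
    - [0,0,-0.014]
    - [0,0,-0.028]
    - [0,0,-0.042]
    - [0,0,-0.056]
    - [0,0,-0.07]
    - [0,0,-0.084]
    - [0,0,-0.096]
    - [0,0,-0.104]
    - [0,0,-0.108]
  gripper: [1,1,1,1,1,1,1,1,1,1]

```text
time: 5.02
position: [0.5397, 0.2962, 0.1171]
tool_rot: [0.469, 0.883, 0.001, 0.001]
ft_force: [0.8, 0.0, -2.0]
grip_width: 0.06
grip_force: 20.0
```

```bash
python3 go.py .5228 -.0087 .115 17.7; python3 - <<'E'
from rig import viewer
import cv2
c=viewer.camera("scene")["pixels"];t=viewer.camera("top")["pixels"]
cv2.imwrite("pics/s2.png",np.hstack([cv2.resize(c[150:320,60:260],(480,408)),cv2.resize(t[140:260,100:200],(320,408))]) if 0 else __import__("numpy").hstack([cv2.resize(c[150:320,60:240],(432,408)),cv2.resize(t[140:260,100:200],(340,408))]))
E
```

```text
t 5.02 pos [0.5397 0.2962 0.1171] w 0.06 F [ 0.8  0.  -2. ]
dpos [-0.2432 -0.1847  0.0019] drot [ 1.000e-01 -1.000e-01  1.063e+02]
```

View pics/s2.png

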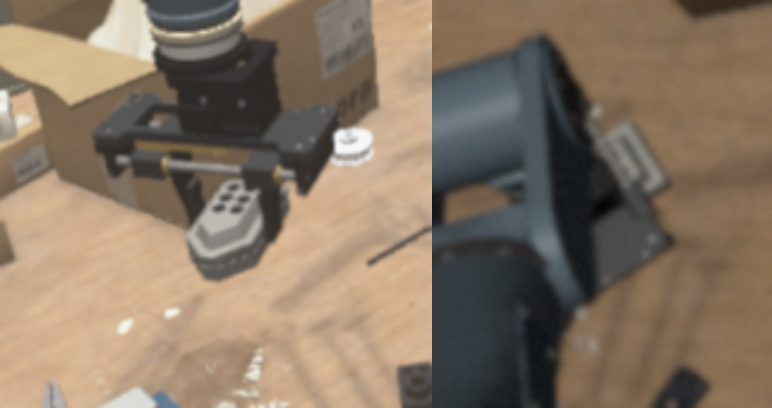

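Request:
arm_command:
  delta_rot:
    - [0,0,2]
    - [0,0,6]
    - [0,0,11]
    - [0,0,16]
    - [0,0,21]
    - [0,0,26]
    - [0,0,31]
    - [0,0,36]
    - [0,0,41]
    - [0,0,46]
    - [0,0,51]
    - [0,0,56]
  delta_pos:
    - [-0.004,-0.003,0]
    - [-0.013,-0.01,0]
    - [-0.025,-0.019,0]
    - [-0.037,-0.028,0]
    - [-0.049,-0.037,0]
    - [-0.061,-0.046,0]
    - [-0.073,-0.055,0]
    - [-0.085,-0.064,0]
    - [-0.097,-0.073,0]
    - [-0.109,-0.082,0]
    - [-0.121,-0.091,0]
    - [-0.131,-0.099,0]
  gripper: [1,1,1,1,1,1,1,1,1,1,1,1]

```text
time: 6.12
position: [0.5297, 0.131, 0.1146]
tool_rot: [0.83, 0.558, -0.001, -0.0]
ft_force: [0.2, -0.1, -3.0]
grip_width: 0.0597
grip_force: 20.0
```

```bash
python3 go.py .5233 -.0086 .115 17.7
```

```text
t 6.12 pos [0.5297 0.131  0.1146] w 0.0597 F [ 0.2 -0.1 -3. ]
dpos [-0.1317  0.0469 -0.0003] drot [-0.1  0.1 50.1]
```

Request:
arm_command:
  delta_rot:
    - [0,0,5]
    - [0,0,10]
    - [0,0,15]
    - [0,0,20]
    - [0,0,25]
    - [0,0,30]
    - [0,0,35]
    - [0,0,40]
    - [0,0,45]
    - [0,0,48.5]
    - [0,0,50]
    - [0,0,50]
  delta_pos:
    - [-0.013,0.005,0]
    - [-0.026,0.009,0]
    - [-0.04,0.014,0]
    - [-0.053,0.019,0]
    - [-0.066,0.023,0]
    - [-0.079,0.028,0]
    - [-0.092,0.033,0]
    - [-0.106,0.038,0]
    - [-0.118,0.042,0]
    - [-0.127,0.045,0]
    - [-0.131,0.047,0]
    - [-0.132,0.047,0]
  gripper: [1,1,1,1,1,1,1,1,1,1,1,1]

```text
time: 7.12
position: [0.5245, -0.0087, 0.115]
tool_rot: [0.988, 0.156, -0.0, -0.0]
ft_force: [0.2, -0.1, -1.4]
grip_width: 0.06
grip_force: 20.0
```

```bash
python3 go.py .5233 -.0086 .115 17.7; python3 - <<'E'
from rig import viewer
import cv2,numpy as np
c=viewer.camera("scene")["pixels"];t=viewer.camera("top")["pixels"]
cv2.imwrite("pics/s3.png",np.hstack([cv2.resize(c[130:280,190:340],(400,400),interpolation=2),cv2.resize(t[150:270,200:320],(400,400),interpolation=2)]))
E
```

```text
t 7.12 pos [ 0.5245 -0.0087  0.115 ] w 0.06 F [ 0.2 -0.1 -1.4]
dpos [-0.0011 -0.0005 -0.    ] drot [-0.   0.   0.3]
```

View pics/s3.png

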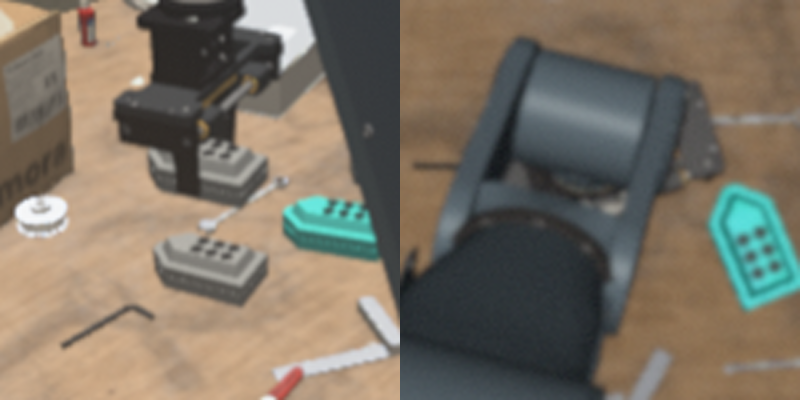

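The held tray is level over the middle tray, with both cut ends pointing the same way. Bottom corners of the square ends are at about (280,244) for the base and (281,206) for the held tray in the scene image. I'll check these against projections.

```bash
python3 - <<'E'
from rig import viewer
from h import *
c=viewer.camera("scene")
im=c["pixels"][130:280,190:340].copy(); im=cv2.resize(im,(800,800),interpolation=2)[:,:]
def pts(C,yaw,z):
    t=np.radians(yaw);R=np.array([[np.cos(t),-np.sin(t)],[np.sin(t),np.cos(t)]])
    s=np.array([[-54,-30],[-54,30],[30,30],[54,6],[54,-6],[30,-30]])/1000
    return [project(c,np.c_[s@R.T+C,np.full(6,z+h)]) for h in(0,.026)]
for C,y,z in(((.5266,-.0075),17.7,0),((.5245+.0034*.953,-.0087+.0034*.304),17.9,.107)):
    for p in pts(np.array(C),y,z):
        print(p[1].round(1))
        q=((p-[190,130]+.5)*800/150).astype(int); cv2.polylines(im,[q],True,(0,0,255),1)
cv2.imwrite("pics/s4.png",im[150:680,150:750])
E
```

```text
[281.7 244.5]
[281.5 236. ]
[280.8 207.9]
[280.6 198.5]
```

View pics/s4.png

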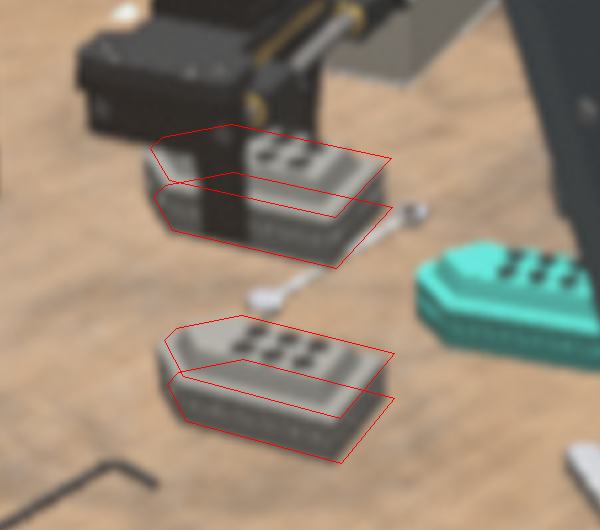

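Both overlays are off by the same small amount (about 1.5 px to the left, from the calibration), so the two trays agree with each other to about 1–2 mm. Descending.

Request:
arm_command:
  delta_rot:
    - [0,0,0]
    - [0,0,0]
    - [0,0,0]
    - [0,0,0]
    - [0,0,0]
    - [0,0,0]
    - [0,0,0]
    - [0,0,0]
    - [0,0,0]
    - [0,0,0]
    - [0,0,0]
    - [0,0,0]
  delta_pos:
    - [-0.001,0,0.004]
    - [-0.001,0,0.011]
    - [-0.001,0,0.019]
    - [-0.001,0,0.028]
    - [-0.001,0,0.037]
    - [-0.001,0,0.046]
    - [-0.001,0,0.054]
    - [-0.001,0,0.061]
    - [-0.001,0,0.067]
    - [-0.001,0,0.072]
    - [-0.001,0,0.075]
    - [-0.001,0,0.076]
  gripper: [1,1,1,1,1,1,1,1,1,1,1,1]

```text
time: 8.27
position: [0.5235, -0.0083, 0.039]
tool_rot: [0.988, 0.157, -0.0, -0.0]
ft_force: [-0.2, 0.4, -1.9]
grip_width: 0.0599
grip_force: 20.0
```

```bash
python3 go.py .5233 -.0086 .0337 17.7
```

```text
t 8.27 pos [ 0.5235 -0.0083  0.039 ] w 0.0599 F [-0.2  0.4 -1.9]
dpos [-0.0003  0.0002  0.0053] drot [-0.   0.   0.3]
```

No contact force yet. On down to the shoulder in small steps.

Request:
arm_command:
  delta_rot:
    - [0,0,0]
    - [0,0,0]
    - [0,0,0]
    - [0,0,0]
    - [0,0,0]
    - [0,0,0]
  delta_pos:
    - [0,0,0.001]
    - [0,0,0.002]
    - [0,0,0.003]
    - [0,0,0.004]
    - [0,0,0.005]
    - [0,0,0.005]
  gripper: [1,1,1,1,1,1]

```text
time: 8.77
position: [0.5237, -0.0083, 0.0345]
tool_rot: [0.988, 0.157, -0.0, -0.0]
ft_force: [-0.5, 0.6, -1.4]
grip_width: 0.0602
grip_force: 20.0
```

Request:
arm_command:
  delta_rot:
    - [0,0,0]
    - [0,0,0]
    - [0,0,0]
    - [0,0,0]
  delta_pos:
    - [0,0,0.0005]
    - [0,0,0.001]
    - [0,0,0.0015]
    - [0,0,0.0015]
  gripper: [1,1,1,1]

```text
time: 9.1
position: [0.5237, -0.0083, 0.0336]
tool_rot: [0.988, 0.157, 0.0, 0.0]
ft_force: [-2.6, 0.3, 3.2]
grip_width: 0.0597
grip_force: 20.0
```

Contact (5 N upward) at z = 0.0336, the height expected when home. Releasing, then retreating straight up.

Request:
arm_command:
  delta_rot:
    - [0,0,0]
    - [0,0,0]
    - [0,0,0]
    - [0,0,0]
    - [0,0,0]
    - [0,0,0]
    - [0,0,0]
    - [0,0,0]
  delta_pos:
    - [0,0,0]
    - [0,0,0]
    - [0,0,0]
    - [0,0,0]
    - [0,0,0]
    - [0,0,0]
    - [0,0,0]
    - [0,0,0]
  gripper: [0.2,0,-0.2,-0.4,-0.6,-0.8,-1,-1]
  grip_force: 5

```text
time: 9.77
position: [0.5237, -0.0083, 0.0329]
tool_rot: [0.988, 0.157, -0.0, -0.0]
ft_force: [-0.8, -0.1, 0.1]
grip_width: 0.0798
grip_force: 0.0
```

Request:
arm_command:
  delta_rot:
    - [0,0,0]
    - [0,0,0]
    - [0,0,0]
    - [0,0,0]
    - [0,0,0]
    - [0,0,0]
    - [0,0,0]
    - [0,0,0]
    - [0,0,0]
    - [0,0,0]
    - [0,0,0]
    - [0,0,0]
  delta_pos:
    - [0,0,-0.004]
    - [0,0,-0.012]
    - [0,0,-0.024]
    - [0,0,-0.04]
    - [0,0,-0.06]
    - [0,0,-0.08]
    - [0,0,-0.1]
    - [-0.02,-0.03,-0.12]
    - [-0.05,-0.06,-0.135]
    - [-0.07,-0.09,-0.15]
    - [-0.08,-0.12,-0.15]
    - [-0.08,-0.15,-0.15]
  gripper: [-1,-1,-1,-1,-1,-1,-1,-1,-1,-1,-1,-1]

```text
time: 10.77
position: [0.3978, 0.1102, 0.1844]
tool_rot: [0.988, 0.156, -0.0, 0.0]
ft_force: [0.1, 0.4, 0.5]
grip_width: 0.0876
grip_force: 0.0
```

Request:
arm_command:
  delta_rot:
    - [0,0,0]
    - [0,0,0]
    - [0,0,0]
    - [0,0,0]
    - [0,0,0]
    - [0,0,0]
  delta_pos:
    - [0,-0.03,0]
    - [0,-0.06,0]
    - [0,-0.09,0]
    - [0,-0.12,0]
    - [0,-0.14,0]
    - [0,-0.15,0]
  gripper: [-1,-1,-1,-1,-1,-1]

```text
time: 11.27
position: [0.3537, 0.2541, 0.1838]
tool_rot: [0.987, 0.158, 0.0, -0.0]
ft_force: [-0.3, -0.6, -0.3]
grip_width: 0.0868
grip_force: 0.0
```

```bash
python3 - <<'E'
from rig import viewer,status
from h import *
t=viewer.camera("top");c=viewer.camera("scene")
print(status.get_obs()["time"])
for z in(.052,.026):
    C,a,s,g,A=tray(t,(.526,-.008),z=z);print(z,C.round(4),round(a,1),np.round(s,1),round(g,1),round(A))
cv2.imwrite("pics/s5.png",np.hstack([cv2.resize(c["pixels"][170:290,210:330],(400,400),interpolation=2),cv2.resize(t["pixels"][150:270,200:320],(400,400),interpolation=2)]))
E
```

```text
11.3667
0.052 [ 0.5258 -0.0085] 18.1 [ 61.  108.9] -4.5 5942
0.026 [ 0.5288 -0.0078] 18.0 [ 62.2 110.9] -4.6 6168
```

View pics/s5.png

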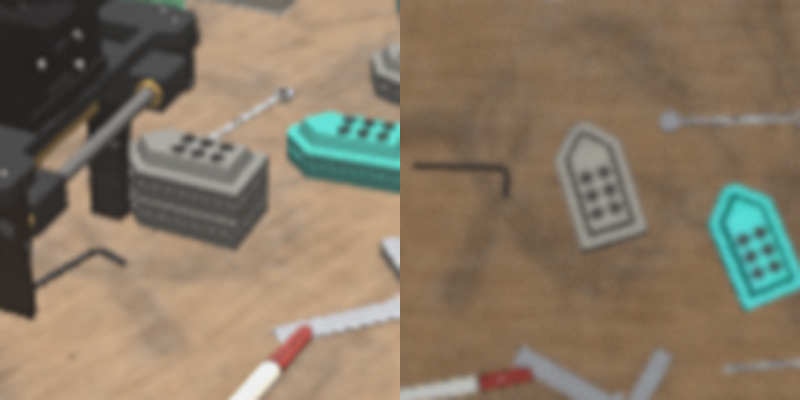

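The tray sits home on the middle tray, with aligned walls at (195,210) in the left crop and the cut ends together. In the top view its shoulder, taken at 52 mm height, measures 61 x 109 mm. It lies within about 1.5 mm and 0.5° of the base, and the gripper is clear.

```bash
python3 -c "
from rig import robot;print(robot.hand_in())"
```

```text
the job is handed in; nothing more can be done
None
```

I stacked the matching tray on the middle tray with its cut ends aligned, measured about 1.5 mm and 0.5° off the base, let go of it, and handed in the job at about 11.4 s; no verdict came back.

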